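# Fetch the tin from behind the thread spool

## Task

The round lidded tin of curtain hooks in the plywood stall is shut in by the tall thread spool standing in front of it. First move the spool aside into the free front place of the neighbouring bay of the stall and leave it standing upright there; then take out the round tin and set it upright in the empty wooden tray. Set both down, do not drop them.

Things in the scene. Friction and masses are not known exactly. Their poses are not given: they have to be found in the camera images.
- stall: Fixed open-topped plywood stall, 190 mm deep (x, -95 to +95 the floor, 6 mm thick), 188 wide (y). Origin: centre of underside, z up; open lipless front at -x, towards the robot. Walls 50 mm high: sides 8 thick at y = -90, 0, +90, back from x = 92. Two bays, centred y = -45 and +45, 82 wide inside. The bay without spool and tin has a 54 mm high carton at the back; its front place, around x = -55, is free.
- spool: Tall upright ecru thread spool: cylinder 55 mm diameter, 108 mm high, plus a 24 mm diameter core sticking out 12 mm on top; 110 to 220 g. Origin: centre of its underside, z up. Starts on the stall's floor in the left or right bay, 6 mm in front of the tin; its upper half is clear above walls and tin. The carton beside is square, 50 x 54 mm, its front at stall x = -10 mm or farther back.
- tin: Round plain metal tin with lid, 60 mm diameter, 58 mm high, 180 to 350 g. Origin: centre of its underside, z up. Starts on the stall's floor behind the spool, about 11 mm from each side wall and 33 mm or more from the back wall: fingers fit only in front of it and behind it, once the spool is away.
- tray: Fixed shallow empty wooden tray, 150 mm (x) by 170 mm (y) outside, rim 6 mm thick and 14 mm high, floor 6 mm thick. Origin: centre of its underside, z up. It lies on the table beside the stall, on the other side of the robot's centre line.
Not all that is in view belongs to the job. There is more than one size of the spool; the one meant has the size given above. Leave any pink look-alike of the tin alone.

How it is judged (in metres and radians):
On the way:
1. the spool stands upright, let go, in the front place of the neighbouring bay while the tin is still in its place in the stall (x of spool in the frame of stall between -0.09 and -0.01 m and y of spool in the frame of stall between -0.085 and 0.085 m and z of spool in the frame of stall between 0 and 0.012 m and angle between spool's own z axis and vertical below 0.15 rad and distance of spool from where it was at the start of the episode above 0.065 m and contact force between spool and the fingers below 0.05 N and linear speed of spool below 0.02 m/s and angular speed of spool below 0.2 rad/s and distance of tin from where it was at the start of the episode below 0.04 m), for 0.2 s.
At the end, for the whole second after the job is handed in: The spool stands upright (within 8 degrees) on the stall floor in the front place of the bay it did not start in, centre 10 to 90 mm ahead of the stall's centre; the tin stands upright (within 8 degrees) on the tray floor, inside the rim; both released and at rest (x of spool in the frame of stall between -0.09 and -0.01 m and y of spool in the frame of stall between -0.085 and 0.085 m and z of spool in the frame of stall between 0 and 0.012 m and angle between each of spool, tin's own z axis and vertical below 0.15 rad and distance of spool from where it was at the start of the episode above 0.065 m and contact force between each of spool, tin and the fingers below 0.05 N and linear speed of each of spool, tin below 0.02 m/s and angular speed of each of spool, tin below 0.2 rad/s and x of tin in the frame of tray between -0.05 and 0.05 m and y of tin in the frame of tray between -0.06 and 0.06 m and z of tin in the frame of tray between 0 and 0.012 m); the robot touches nothing.
It fails at once if the spool is dropped or knocked: it moves faster than 0.75 m/s (a fall of about 30 mm) while not held (linear speed of spool above 0.75 m/s and not (contact force between spool and the fingers above 0.02 N)).
It fails at once if the tin is dropped or knocked: it moves faster than 0.75 m/s (a fall of about 30 mm) while not held (linear speed of tin above 0.75 m/s and not (contact force between tin and the fingers above 0.02 N)).
It also fails if it takes over 64 s, if anything falls off the work surface, if the arm or the gripper's body presses on something with over 40 N, if the wrist force passes 120 N, or if a joint passes its speed limit or range.

## Robot

A 7-joint arm with a two-finger parallel gripper is mounted at the origin on the work surface. World frame = base frame: x ahead of the robot, y to its left, z up, the work surface at z = 0. Lengths are in mm, angles in rad, forces in N, time in s.
With the tool pointing down it reaches from about 425 to 875 mm from the base axis. Payload 8.4 kg.
Tool frame: the origin (TCP) lies midway between the tips of the shut fingers; the grasp point (between the pads) lies 19 mm behind it; y points along the fingers, z is the direction in which the jaws open and shut, and the axes are right-handed (so a half turn about y gives the same grasp; the last joint's range is limited). The gripper opens to 87 mm and grips with 3 to 60 N. Pads are 19 mm wide; open, the fingers measure 117 mm over their backs; the gripper's body (75 mm by 190 mm) begins 51 mm behind the grasp point.
Start: joints at [-1.199, 0.333, 0.04, 1.465, -0.013, 1.343, -0.059], TCP at [294.836, 579.254, 222.546] pointing down, gripper open.
Joint ranges: [-2.58, 2.58], [-0.38, 2.09], [-1.3, 1.39], [0.25, 2.4], [-1.5, 4.64], [0.08, 2.09], [-2.65, 2.65]. Speed limits (rad/s): [2.22, 2.22, 2.79, 2.79, 3.14, 3.14, 3.14].

## Interface

Orientations are given as a unit quaternion [x, y, z, w].
In Python, from cell import robot, camera, calibration, order gives the robot as it stands.
- The arm moves only by the tool move_arm, never from a script. Its argument "plan" is a list of rows, each a list of 5 numbers: the shift along the tool's x, y, z in m, then the turn about the tool's y in degrees, then the opening, from 0 (shut) to 1 (fully open). A call has 1 to 5 rows; each row shifts and turns the commanded pose from where the row before left it, along the tool's axes as they then stand; what a row does not reach is not made up. A row lasts 1/8 s, in which the tool goes at most 62.5 mm and 10.7 degrees, less where a joint would pass 70% of its speed; a pose out of reach is approached as far as the arm can. A call is refused whole if a number of a shift passes 0.0625 or a number of a turn 10.7, either way. A call with a gripper value outside its range is refused whole. The fingers move at their own pace and stop on an object; the grip force is fixed at half the most. Time passes only in rows, so rows that do not move let the fingers close. It gives the time, the measured TCP pose, the force and the opening at its end, in the units of the state.
- robot.observe(): the state, without advancing time (a new reading comes with each control period).
- camera(name): name is "side" or "top" or "wrist"; returns the picture (420x560x3 uint8, red, green, blue); there is no depth.
- calibration(name): a dict with "mtx" (3x3 intrinsics, pixels), "D" ([k1, k2, p1, p2, k3] as OpenCV has them; the pictures are not rectified), "world_from_camera" (4x4, takes a point from camera to world coordinates); the wrist camera has in their place "T_tool_cam" (4x4, takes a point from camera to tool coordinates, whose origin is the TCP and whose axes are the tool frame's). Camera axes: x right, y down, z forward; pixel columns grow to the right and rows downward; lengths in mm; the calibration is good to about 2 mm. A picture is of the moment at which its call begins: read the wrist's pose just before it. calibration takes no time and is no camera call.
- order.hand_in(): hands the job in, once; it reports no verdict.
The state is a dict: "clock": time; "qpos": joint angles; "joint_velocities": joint speeds; "joint_efforts": joint torques, N m; "tcp_pos": TCP position; "eef_rot": TCP orientation; "wrist_force": force on the tool from outside, world axes, zero at the start; "moment": the same for the moment, N m; "finger_gap": finger opening in mm.
Only numpy, scipy, OpenCV 4.12 (cv2) and the standard library are available. Lean on these libraries where they do the work, as an engineer would, in place of code of your own. Each camera call takes 0.05 s, during which the arm holds its last target. There are 200 camera calls.

## Working session

There is one attempt and no reset: what is moved stays moved. The work goes in short steps, Python scripts to look and compute and a tool call to move; the robot and the scene stay as the last step left them, time stands still between calls to the robot, and variables do not carry over. Pictures are saved under pics/ and viewed, about 8 in all and at most 12, crops included, and the job is handed in when it is done.

Besides the shell and the picture viewer there is one more tool, called by a JSON object that holds its "api" and its "payload". move_arm: Moves the arm, as the interface text tells. Its arguments: {"type":"object","properties":{"plan":{"type":"array","items":{"type":"array","items":{"type":"number"}}}},"required":["plan"]}

```bash
mkdir -p pics; ls; python3 - <<'E'
from cell import robot,camera,calibration
import cv2,numpy as np
s=robot.observe();print({k:np.round(v,3).tolist() for k,v in s.items()})
for n in("top","side"):
    c=camera(n);cv2.imwrite(f"pics/{n}0.png",c[:,:,::-1])
    k=calibration(n);print(n,np.round(k["mtx"],1).tolist(),np.round(k["D"],3).tolist(),np.round(k["world_from_camera"],3).tolist())
print(np.round(calibration("wrist")["T_tool_cam"],3).tolist())
E
```

```text
pics
{'clock': 0.0, 'qpos': [-1.199, 0.334, 0.04, 1.466, -0.013, 1.343, -0.058], 'joint_velocities': [0.0, 0.001, -0.002, 0.0, -0.001, 0.001, -0.001], 'joint_efforts': [-0.0, -65.635, 1.335, -40.38, -0.06, 0.045, 0.0], 'tcp_pos': [294.649, 578.852, 221.654], 'eef_rot': [0.688, -0.165, 0.165, -0.687], 'wrist_force': [0.086, 0.803, -0.087], 'moment': [0.02, 0.013, -0.027], 'finger_gap': 86.937}
top [[510.6, 0.0, 275.6], [0.0, 510.6, 211.7], [0.0, 0.0, 1.0]] [-0.007, 0.0, 0.0, 0.0, 0.0] [[-0.03, -0.998, 0.048, 525.774], [-0.999, 0.029, -0.02, 66.761], [0.019, -0.048, -0.999, 1165.87], [0.0, 0.0, 0.0, 1.0]]
side [[541.1, 0.0, 282.7], [0.0, 541.1, 210.3], [0.0, 0.0, 1.0]] [-0.007, 0.0, 0.0, 0.0, 0.0] [[0.722, -0.48, 0.498, 88.536], [-0.692, -0.513, 0.508, -439.703], [0.012, -0.712, -0.703, 738.843], [0.0, 0.0, 0.0, 1.0]]
[[-0.0, 0.963, 0.27, -74.755], [0.001, -0.27, 0.963, -162.4], [1.0, 0.0, -0.001, 0.684], [0.0, 0.0, 0.0, 1.0]]
```

View pics/top0.png

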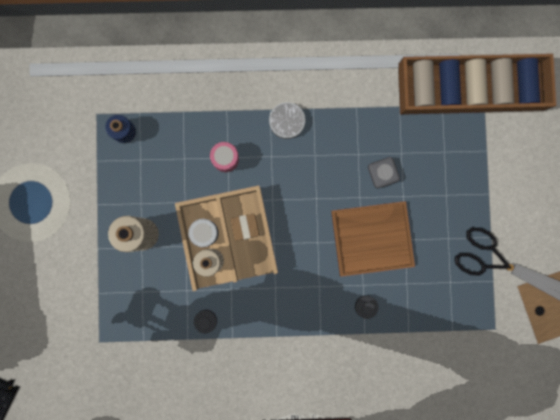

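View pics/side0.png

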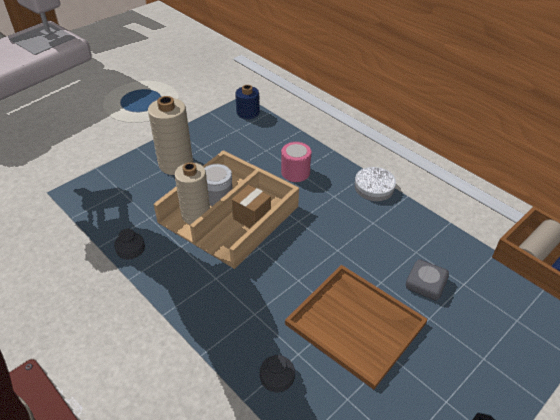

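The candidates for the spool are the beige one standing in the stall at top (206,262) / side (190,170), the larger beige one outside at top (126,233), and the navy one at top (120,127). Only the one in the stall, in front of the tin at (203,233), fits the description. The pink tin at (224,156) is the look-alike to leave alone. The tray is at top (373,238). I'll confirm in an enlarged crop and measure.

```bash
cat > h.py <<'E'
import cv2,numpy as np
from cell import robot,camera,calibration
from scipy.spatial.transform import Rotation as R
def ray(n,uv,T=None):
    k=calibration(n);T=k["world_from_camera"] if T is None else T
    T=np.array(T);p=cv2.undistortPoints(np.float64(uv).reshape(-1,1,2),np.array(k["mtx"]),np.array(k["D"])).reshape(-1,2)
    d=np.c_[p,np.ones(len(p))]@T[:3,:3].T
    return T[:3,3],d
def onz(n,uv,z,T=None):
    o,d=ray(n,uv,T);return o+d*((z-o[2])/d[:,2])[:,None]
def proj(n,P,T=None):
    k=calibration(n);T=np.linalg.inv(np.array(k["world_from_camera"] if T is None else T))
    return cv2.projectPoints(np.float64(P).reshape(-1,1,3),cv2.Rodrigues(T[:3,:3])[0],T[:3,3],np.array(k["mtx"]),np.array(k["D"]))[0].reshape(-1,2)
E
python3 - <<'E'
from h import *
t=cv2.imread("pics/top0.png");s=cv2.imread("pics/side0.png")
a=cv2.resize(t[180:295,170:282],None,fx=5,fy=5,interpolation=cv2.INTER_CUBIC)[:,:420]
a=cv2.resize(t[180:295,170:280],(440,460),interpolation=cv2.INTER_CUBIC)
b=cv2.resize(s[145:265,150:240],(345,460),interpolation=cv2.INTER_CUBIC)
cv2.imwrite("pics/crop1.png",np.hstack([a,b]))
hsv=cv2.cvtColor(t,cv2.COLOR_BGR2HSV)
for p in [(203,233),(206,256),(190,200),(240,198),(250,230),(340,240),(224,156),(300,200)]:print(p,hsv[p[1],p[0]])
# tray: brown
m=cv2.inRange(hsv,(3,90,40),(25,255,255));m[:,:320]=0;m[:,425:]=0;m[:190]=0;m[290:]=0
c=max(cv2.findContours(m,0,1)[0],key=cv2.contourArea);r=cv2.minAreaRect(c);bx=cv2.boxPoints(r)
print("tray",r,onz("top",bx,14).round(1).tolist(),onz("top",[r[0]],14))
m=cv2.inRange(hsv,(5,40,60),(30,255,255));m[:,:170]=0;m[:,282:]=0;m[:180]=0;m[295:]=0
c=max(cv2.findContours(m,0,1)[0],key=cv2.contourArea);r=cv2.minAreaRect(c);bx=cv2.boxPoints(r)
print("stall",r,bx.round(1).tolist(),onz("top",bx,50).round(1).tolist(),onz("top",[r[0]],50))
E
```

```text
(203, 233) [ 20   9 166]
(206, 256) [ 18  46 166]
(190, 200) [ 16  69 155]
(240, 198) [ 17  90 158]
(250, 230) [ 16  95 134]
(340, 240) [ 14 134  95]
(224, 156) [ 25   9 165]
(300, 200) [103  46 116]
tray ((372.7685852050781, 238.26422119140625), (65.6192855834961, 74.93682861328125), 82.40535736083984) [[579.5, -82.5, 14.0], [597.1, -252.5, 14.0], [449.3, -266.0, 14.0], [432.4, -96.9, 14.0]] [[ 514.34045877 -174.29185181   14.        ]]
stall ((225.78680419921875, 237.63116455078125), (89.85711669921875, 87.54936218261719), 78.1469955444336) [[173.6999969482422, 202.6999969482422], [259.3999938964844, 184.6999969482422], [277.8999938964844, 272.6000061035156], [192.1999969482422, 290.6000061035156]] [[605.3, 266.1, 50.0], [639.5, 78.1, 50.0], [446.3, 43.4, 50.0], [413.3, 230.2, 50.0]] [[525.72143058 154.58332852  50.        ]]
```

View pics/crop1.png

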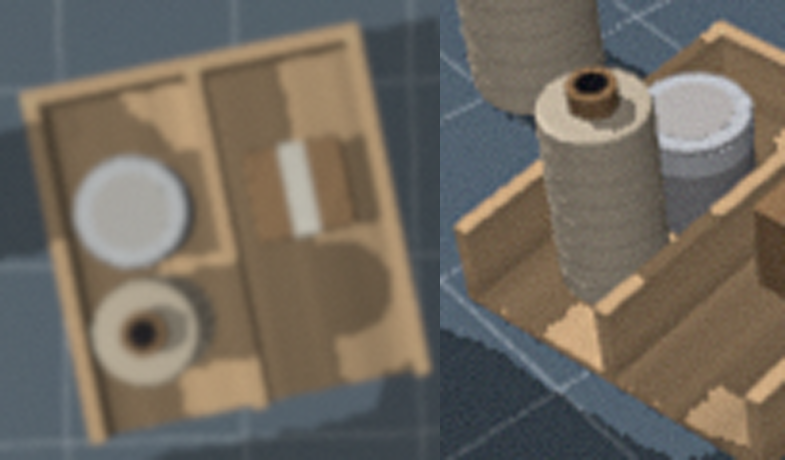

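The crop shows the ecru spool in the left bay with the silver tin right behind it; the right bay's front place is free, with the carton at its back. The stall and tray outlines match their given sizes. Next I work out the poses.

```bash
cat > tgt.py <<'E'
from h import *
def stat():
    s=robot.observe();M=R.from_quat(s["eef_rot"]).as_matrix();return s,np.array(s["tcp_pos"],float),M
def need(xyz,yaw):  # shift in tool axes (mm) and turn about tool y (deg) to put jaw axis along yaw
    s,p,M=stat();d=M.T@(np.array(xyz)-p);z=M[:,2];a=np.degrees(np.arctan2(z[1],z[0]));
    t=(a-yaw+90)%180-90   # tool y is down: + turn lowers the world yaw
    print("t",s["clock"],"tcp",p.round(1),"tooly",M[:,1].round(3),"jaw yaw",a.round(2),"q7",round(s["qpos"][6],2),"gap",round(s["finger_gap"],1),"| shift",d.round(1),"turn",round(t,2),"F",np.round(s["wrist_force"],1))
E
python3 - <<'E'
from tgt import *
t=cv2.imread("pics/top0.png");s=cv2.imread("pics/side0.png")
yaw=np.radians(10.3);c0=np.array([525.9,154.5]);Rz=np.array([[np.cos(yaw),-np.sin(yaw)],[np.sin(yaw),np.cos(yaw)]])
loc=lambda p:((np.array(p)[:2]-c0)@Rz).round(1)
# pictures' discs: tin lid z=64, spool top z=114
hsv=cv2.cvtColor(t,cv2.COLOR_BGR2HSV)
m=cv2.inRange(hsv,(0,0,120),(179,30,255));m[:215]=0;m[247:]=0;m[:,:185]=0;m[:,222:]=0
c=max(cv2.findContours(cv2.morphologyEx(m,cv2.MORPH_OPEN,np.ones((3,3))),0,1)[0],key=cv2.contourArea)
(cc,r)=cv2.minEnclosingCircle(c);P=onz("top",[cc],64)[0];print("tin",cc,r,P.round(1),loc(P),"exp r px",30*510.6/1102)
cc=(170+146/4,180+332/4);P=onz("top",[cc],114)[0];print("spool",cc,P.round(1),loc(P))
e=onz("top",[(170+92/4,180+332/4),(170+200/4,180+332/4)],114);print("spool dia",np.linalg.norm(e[0]-e[1]))
# second view: disc centres in side view (crop x 150+(u-440)/3.833)
f=lambda u,v:(150+(u-440)/3.833,145+v/3.833)
P=onz("side",[f(598,108)],114)[0];print("spool side",P.round(1),loc(P))
P=onz("side",[f(697,116)],64)[0];print("tin side",P.round(1),loc(P))
w=c0+Rz@np.array([-52,-45]);print("place",w)
print("big spool",onz("top",[(126,233)],150))
need([*onz("top",[(206.5,263)],114)[0][:2],150],10.3)
E
```

```text
tin (201.97305297851562, 232.36227416992188) 14.219938278198242 [538.6 204.3  64. ] [21.4 46.8] exp r px 13.900181488203266
spool (206.5, 263.0) [475.  190.3 114. ] [-43.7  44.3]
spool dia 55.1847795476525
spool side [478.4 189.3 114. ] [-40.5  42.7]
tin side [541.7 201.5  64. ] [24.  43.4]
place [482.78407771 100.92745811]
big spool [[540.75338587 343.56384266 150.        ]]
t 0.1 tcp [294.6 578.9 221.8] tooly [-0.001 -0.001 -1.   ] jaw yaw 63.03 q7 -0.06 gap 86.7 | shift [ 337.    72.2 -264.4] turn 52.73 F [ 0.1  0.  -0.6]
```

{"api": "move_arm", "payload": {"plan": [[0.048,0,-0.0377,0,1],[0.048,0,-0.0377,0,1],[0.048,0,-0.0377,0,1],[0.048,0,-0.0377,0,1],[0.048,0,-0.0377,0,1]]}}

```text
clock: 0.72
tcp_pos: [423.6, 300.4, 222.4]
eef_rot: [0.688, -0.165, 0.165, -0.688]
wrist_force: [1.5, 1.0, -0.8]
finger_gap: 86.7
```

{"api": "move_arm", "payload": {"plan": [[0.048,0,-0.0377,0,1],[0.048,0,-0.0377,0,1],[0,0,0,10.55,1],[0,0,0,10.55,1],[0,0,0,10.55,1]]}}

```text
clock: 1.35
tcp_pos: [474.4, 191.3, 222.2]
eef_rot: [0.616, -0.348, 0.348, -0.615]
wrist_force: [0.4, 0.3, -0.9]
finger_gap: 87.0
```

{"api": "move_arm", "payload": {"plan": [[0,0,0,10.55,1],[0,0,0,10.55,1],[0,0,0,0,1]]}}

```text
clock: 1.72
tcp_pos: [474.4, 191.6, 222.3]
eef_rot: [0.543, -0.453, 0.453, -0.543]
wrist_force: [0.0, 0.2, 0.4]
finger_gap: 87.0
```

```bash
python3 - <<'E'
from tgt import *
s,p,M=stat();T=np.eye(4);T[:3,:3]=M;T[:3,3]=p;T=T@np.array(calibration("wrist")["T_tool_cam"])
im=camera("wrist");cv2.imwrite("pics/w1.png",im[:,:,::-1])
need([476.5,190,76],10.3)
print(proj("wrist",[[476.5,190,114],[540,203,64],[476.5,190,126]],T).round(1).tolist())
np.save("T1.npy",T)
E
```

```text
t 1.775 tcp [474.4 191.6 222.3] tooly [-0. -0. -1.] jaw yaw 10.51 q7 -0.27 gap 86.9 | shift [  1.9 146.3   1.9] turn 0.21 F [-0.1  0.6  0.3]
[[279.6, 212.9], [348.2, 197.0], [279.7, 217.2]]
```

View pics/w1.png

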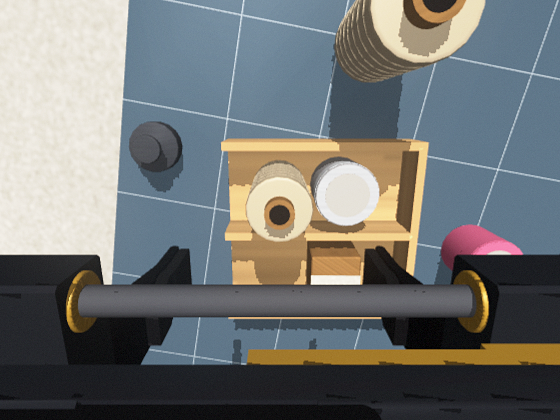

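The wrist view shows the spool top at (279,209), within about 3 px of the prediction, and the tin lid at (349,194). The long gripper body lies along the stall's x, so it clears both neighbours.

{"api": "move_arm", "payload": {"plan": [[0,0.05,0.002,0,1],[0,0.05,0,0,1],[0,0.03,0,0,1],[0,0.015,0,0,1],[0,0,0,0,1]]}}

```text
clock: 2.4
tcp_pos: [476.3, 191.8, 77.2]
eef_rot: [0.544, -0.453, 0.453, -0.543]
wrist_force: [0.2, -0.1, -0.3]
finger_gap: 87.1
```

{"api": "move_arm", "payload": {"plan": [[0,0,0,0,0.5],[0,0,0,0,0.5],[0,0,0,0,0.5],[0,0,0,0,0.5],[0,0,0,0,0.5]]}}

```text
clock: 3.02
tcp_pos: [476.6, 192.1, 77.8]
eef_rot: [-0.543, 0.453, -0.453, 0.543]
wrist_force: [-0.9, 0.5, 3.7]
finger_gap: 54.5
```

{"api": "move_arm", "payload": {"plan": [[0,-0.005,0,0,0.4],[0,-0.015,0,0,0.4],[0,-0.02,0,0,0.4],[0,-0.02,0,0,0.4],[0,-0.01,0,0,0.4]]}}

```text
clock: 3.65
tcp_pos: [477.1, 192.2, 149.3]
eef_rot: [-0.542, 0.453, -0.453, 0.543]
wrist_force: [-1.2, 0.4, -2.0]
finger_gap: 54.4
```

{"api": "move_arm", "payload": {"plan": [[0.015,0,0,0,0.4],[0.025,0,-0.005,0,0.4],[0.025,0,-0.005,0,0.4],[0.018,0,0,0,0.4],[0.007,0,0,0,0.4]]}}

```text
clock: 4.28
tcp_pos: [482.9, 100.2, 147.3]
eef_rot: [0.542, -0.454, 0.454, -0.542]
wrist_force: [-0.1, 0.9, -2.9]
finger_gap: 54.5
```

```bash
python3 - <<'E'
from tgt import *
im=camera("side");cv2.imwrite("pics/s2.png",cv2.resize(im[60:300,110:340,::-1],None,fx=2.5,fy=2.5))
need([482.8,100.9,78],10.3)
E
```

```text
t 4.325 tcp [483.  100.  147.4] tooly [-0. -0. -1.] jaw yaw 10.17 q7 -0.09 gap 54.3 | shift [-0.9 69.4 -0.1] turn -0.13 F [ 0.3 -1.  -2.8]
```

View pics/s2.png

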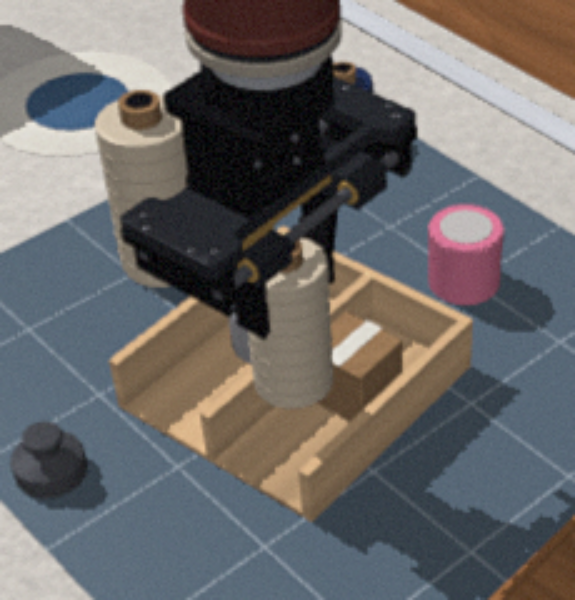

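The spool hangs upright over the right bay's front place, clear of the carton. I lower it, slowing down near the floor.

{"api": "move_arm", "payload": {"plan": [[0,0.015,0,0,0.4],[0,0.025,0,0,0.4],[0,0.016,0,0,0.4],[0,0.007,0,0,0.4],[0,0.003,0,0,0.4]]}}

```text
clock: 4.95
tcp_pos: [482.7, 101.9, 81.3]
eef_rot: [0.543, -0.453, 0.453, -0.543]
wrist_force: [-0.3, 0.1, -1.5]
finger_gap: 54.6
```

{"api": "move_arm", "payload": {"plan": [[0,0.0015,0,0,0.4],[0,0.001,0,0,0.4],[0,0.001,0,0,0.4],[0,0,0,0,0.4]]}}

```text
clock: 5.45
tcp_pos: [482.8, 101.7, 78.2]
eef_rot: [-0.543, 0.453, -0.453, 0.543]
wrist_force: [-0.2, 0.1, -1.8]
finger_gap: 54.6
```

{"api": "move_arm", "payload": {"plan": [[0,0.0005,0,0,0.4],[0,0.0005,0,0,0.4],[0,0,0,0,0.4]]}}

```text
clock: 5.82
tcp_pos: [482.9, 101.7, 77.8]
eef_rot: [-0.543, 0.453, -0.453, 0.543]
wrist_force: [-4.1, -1.3, 8.1]
finger_gap: 54.5
```

Floor contact (8 N). Release and rise.

{"api": "move_arm", "payload": {"plan": [[0,0,0,0,0.65],[0,0,0,0,0.75],[0,0,0,0,0.9],[0,0,0,0,0.9],[0,0,0,0,0.9]]}}

```text
clock: 6.45
tcp_pos: [482.8, 101.7, 77.0]
eef_rot: [0.543, -0.453, 0.453, -0.543]
wrist_force: [0.1, -0.1, 0.7]
finger_gap: 77.6
```

{"api": "move_arm", "payload": {"plan": [[0,-0.01,0,0,0.9],[0,-0.03,0,0,0.9],[0,-0.04,0,0,0.9],[0,-0.04,0,0,0.9],[0,0,0,0,0.9]]}}

```text
clock: 7.08
tcp_pos: [484.6, 102.1, 200.8]
eef_rot: [-0.541, 0.452, -0.454, 0.545]
wrist_force: [-0.2, -0.3, -0.5]
finger_gap: 78.7
```

{"api": "move_arm", "payload": {"plan": [[-0.04,0,0.03,0,0.9],[-0.04,0,0.03,0,0.9],[0,0,0,0,0.9],[0,0,0,0,0.9]]}}

```text
clock: 7.58
tcp_pos: [527.2, 190.3, 196.4]
eef_rot: [0.543, -0.453, 0.453, -0.542]
wrist_force: [0.0, 0.4, 0.1]
finger_gap: 78.6
```

```bash
python3 - <<'E'
from tgt import *
s,p,M=stat();T=np.eye(4);T[:3,:3]=M;T[:3,3]=p;T=T@np.array(calibration("wrist")["T_tool_cam"])
im=camera("wrist");cv2.imwrite("pics/w3.png",im[:,:,::-1]);np.save("T3.npy",T)
need([540,203,26],10.3)
yaw=np.radians(10.3)
loc=lambda x,y:[525.9+x*np.cos(yaw)-y*np.sin(yaw),154.5+x*np.sin(yaw)+y*np.cos(yaw)]
print(proj("wrist",[[540,203,64],[*loc(-52,-45),114],[*loc(92,4),56],[*loc(92,86),56]],T).round(1).tolist())
E
```

```text
t 7.625 tcp [527.2 189.8 196.7] tooly [-0.001 -0.001 -1.   ] jaw yaw 10.2 q7 -0.19 gap 77.9 | shift [-10.9 170.7  15.1] turn -0.1 F [ 0.6 -0.1 -0.3]
[[294.8, 191.6], [202.2, 316.5], [369.8, 233.8], [376.7, 142.5]]
```

View pics/w3.png

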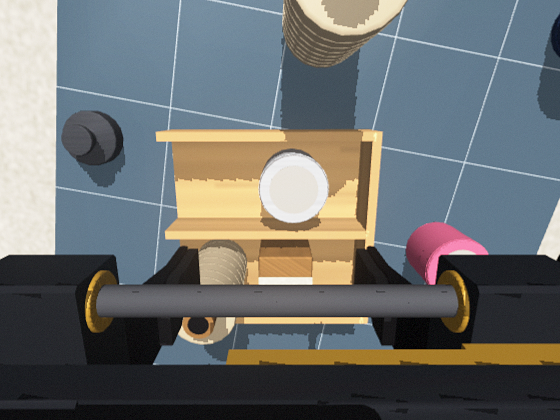

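The spool stands upright in the right bay's front place. The tin lid is at (294,187), about 3 px from the prediction. Before descending I check the wrist camera's clearance to the big spool.

```bash
python3 - <<'E'
from tgt import *
o1,d1=ray("top",[(124.5,233.5)]);o2,d2=ray("side",[(166.5,103)])
A=np.c_[d1[0],-d2[0]];k=np.linalg.lstsq(A,o2-o1,rcond=None)[0]
P=o1+k[0]*d1[0];Q=o2+k[1]*d2[0];print("big core top",P.round(1),Q.round(1))
e=onz("top",[(109,233),(144,233)],P[2]-15);print("dia",np.linalg.norm(e[0]-e[1]),e.mean(0))
T=np.load("T3.npy");print("cam now",T[:3,3].round(1))
s,p,M=stat();print("cam at grasp",(T[:3,3]+np.array([540,204,23])-p).round(1))
E
```

```text
big core top [539.8 344.7 156.7] [541.3 343.6 156.4]
dia 69.53540864980619 [540.84574297 344.82070974 141.68826188]
cam now [513.8 264.3 358.7]
cam at grasp [526.6 278.5 185. ]
```

The big spool's top is at z 157 mm and the camera stays at 185 mm or higher, 31 mm to the side, so it clears. Descend on the tin.

{"api": "move_arm", "payload": {"plan": [[-0.013,0.02,0.015,0,0.9],[0,0.04,0,0,0.9],[0,0.03,0,0,0.9],[0,0.01,0,0,0.9],[0,0,0,0,0.9]]}}

```text
clock: 8.25
tcp_pos: [540.0, 205.8, 97.4]
eef_rot: [0.543, -0.453, 0.454, -0.542]
wrist_force: [-0.2, 0.1, 0.1]
finger_gap: 78.6
```

```bash
python3 - <<'E'
from tgt import *
need([540,204.5,23],10.3)
E
```

```text
t 8.25 tcp [540.  205.8  97.4] tooly [-0. -0. -1.] jaw yaw 10.21 q7 -0.17 gap 78.6 | shift [ 1.3 74.4 -0.2] turn -0.09 F [-0.2  0.1  0.1]
```

{"api": "move_arm", "payload": {"plan": [[0.001,0.02,0,0,0.9],[0,0.02,0,0,0.9],[0,0.02,0,0,0.9],[0,0.014,0,0,0.9],[0,0,0,0,0.9]]}}

```text
clock: 8.88
tcp_pos: [540.1, 205.4, 23.1]
eef_rot: [0.543, -0.453, 0.453, -0.543]
wrist_force: [-0.4, -0.8, 0.1]
finger_gap: 78.1
```

{"api": "move_arm", "payload": {"plan": [[0,0,0,0,0.75],[0,0,0,0,0.65],[0,0,0,0,0.5],[0,0,0,0,0.5],[0,0,0,0,0.5]]}}

```text
clock: 9.5
tcp_pos: [540.2, 205.7, 23.7]
eef_rot: [-0.543, 0.453, -0.453, 0.543]
wrist_force: [-2.4, -0.9, 6.3]
finger_gap: 59.7
```

{"api": "move_arm", "payload": {"plan": [[0,-0.006,0,0,0.5],[0,-0.02,0,0,0.5],[0,-0.035,0,0,0.5],[0,-0.04,0,0,0.5],[0,-0.03,0,0,0.5]]}}

```text
clock: 10.12
tcp_pos: [540.4, 205.5, 155.9]
eef_rot: [-0.542, 0.453, -0.453, 0.543]
wrist_force: [0.3, 0.2, -2.7]
finger_gap: 59.4
```

```bash
python3 - <<'E'
from tgt import *
need([514.5,-174.3,150],10.3)
cv2.imwrite("pics/s4.png",cv2.resize(camera("side")[60:300,110:340,::-1],None,fx=2.5,fy=2.5))
E
```

```text
t 10.125 tcp [540.4 205.5 155.9] tooly [ 0.001  0.    -1.   ] jaw yaw 10.26 q7 -0.18 gap 59.4 | shift [369.1   5.7 -93.2] turn -0.04 F [ 0.3  0.2 -2.7]
```

View pics/s4.png

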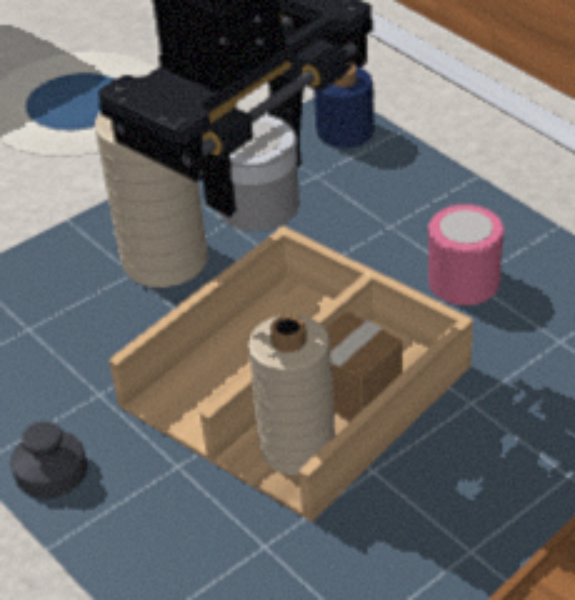

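The tin is held upright above everything and the spool stands well in the right bay. Move to the tray.

{"api": "move_arm", "payload": {"plan": [[0.02,0,-0.005,0,0.5],[0.04,0,-0.01,0,0.5],[0.05,0,-0.0125,0,0.5],[0.05,0,-0.0125,0,0.5],[0.05,0,-0.0125,0,0.5]]}}

```text
clock: 10.8
tcp_pos: [524.3, -13.3, 152.6]
eef_rot: [0.543, -0.454, 0.453, -0.542]
wrist_force: [1.1, 0.0, -2.6]
finger_gap: 59.7
```

{"api": "move_arm", "payload": {"plan": [[0.05,0,-0.0125,0,0.5],[0.05,0,-0.0125,0,0.5],[0.035,0,-0.009,0,0.5],[0.018,0,-0.005,0,0.5],[0.006,0,-0.0015,0,0.5]]}}

```text
clock: 11.42
tcp_pos: [512.7, -176.1, 152.9]
eef_rot: [0.543, -0.455, 0.454, -0.541]
wrist_force: [-0.0, 0.8, -2.2]
finger_gap: 59.3
```

```bash
python3 - <<'E'
from tgt import *
need([514.5,-174.3,26],10.3)
E
```

```text
t 11.425 tcp [ 512.7 -176.1  152.9] tooly [-0.002 -0.    -1.   ] jaw yaw 10.09 q7 0.53 gap 59.3 | shift [ -1.5 126.9   2.4] turn -0.21 F [-0.   0.8 -2.2]
```

{"api": "move_arm", "payload": {"plan": [[-0.001,0.02,0.002,0,0.5],[0,0.035,0,0,0.5],[0,0.035,0,0,0.5],[0,0.02,0,0,0.5],[0,0.008,0,0,0.5]]}}

```text
clock: 12.05
tcp_pos: [514.9, -172.0, 34.3]
eef_rot: [0.543, -0.454, 0.452, -0.542]
wrist_force: [0.5, 0.0, -2.2]
finger_gap: 59.4
```

{"api": "move_arm", "payload": {"plan": [[0,0.003,0,0,0.5],[0,0.002,0,0,0.5],[0,0.0015,0,0,0.5],[0,0.001,0,0,0.5],[0,0,0,0,0.5]]}}

```text
clock: 12.68
tcp_pos: [516.3, -172.8, 28.7]
eef_rot: [-0.543, 0.453, -0.453, 0.543]
wrist_force: [-0.8, -0.0, -2.6]
finger_gap: 59.4
```

{"api": "move_arm", "payload": {"plan": [[0,0.0015,0,0,0.5],[0,0.0015,0,0,0.5],[0,0.001,0,0,0.5],[0,0.0005,0,0,0.5],[0,0,0,0,0.5]]}}

```text
clock: 13.3
tcp_pos: [516.2, -172.8, 24.0]
eef_rot: [0.543, -0.453, 0.453, -0.543]
wrist_force: [-0.5, -0.2, -3.4]
finger_gap: 59.6
```

{"api": "move_arm", "payload": {"plan": [[0,0.0005,0,0,0.5],[0,0.0005,0,0,0.5],[0,0,0,0,0.5]]}}

```text
clock: 13.68
tcp_pos: [516.3, -172.8, 23.7]
eef_rot: [-0.543, 0.453, -0.453, 0.543]
wrist_force: [-2.2, 0.8, 6.4]
finger_gap: 59.5
```

Contact with the tray floor (6 N, at the same height as on the stall's floor). Release and retreat.

{"api": "move_arm", "payload": {"plan": [[0,0,0,0,0.7],[0,0,0,0,0.8],[0,0,0,0,0.95],[0,0,0,0,0.95],[0,0,0,0,0.95]]}}

```text
clock: 14.3
tcp_pos: [516.2, -172.8, 23.0]
eef_rot: [0.543, -0.453, 0.453, -0.543]
wrist_force: [-0.7, 0.2, 0.2]
finger_gap: 82.0
```

{"api": "move_arm", "payload": {"plan": [[0,-0.01,0,0,0.95],[0,-0.03,0,0,0.95],[0,-0.05,0,0,0.95],[0,-0.06,0,0,0.95],[0,-0.05,0,0,0.95]]}}

```text
clock: 14.92
tcp_pos: [516.2, -173.2, 226.2]
eef_rot: [-0.542, 0.453, -0.454, 0.543]
wrist_force: [0.6, 0.5, -0.1]
finger_gap: 82.7
```

{"api": "move_arm", "payload": {"plan": [[0.04,0,0,0,0.95],[0.05,0,0,0,0.95],[0.04,0,0,0,0.95],[0,0,0,0,0.95],[0,0,0,0,0.95]]}}

```text
clock: 15.55
tcp_pos: [539.3, -300.3, 223.3]
eef_rot: [-0.543, 0.453, -0.453, 0.543]
wrist_force: [0.0, 0.7, -0.5]
finger_gap: 82.8
```

```bash
python3 - <<'E'
from tgt import *
need([516,-300,220],10.3)
t=camera("top")[:,:,::-1];s=camera("side")[:,:,::-1]
a=cv2.resize(t[175:300,170:430],(780,375),interpolation=cv2.INTER_CUBIC)
cv2.imwrite("pics/top5.png",t);cv2.imwrite("pics/end.png",a);cv2.imwrite("pics/s5.png",s)
E
```

```text
t 15.55 tcp [ 539.3 -300.3  223.3] tooly [-0.  0. -1.] jaw yaw 10.26 q7 0.79 gap 82.8 | shift [ -4.5   3.3 -22.9] turn -0.04 F [ 0.   0.7 -0.5]
```

View pics/end.png

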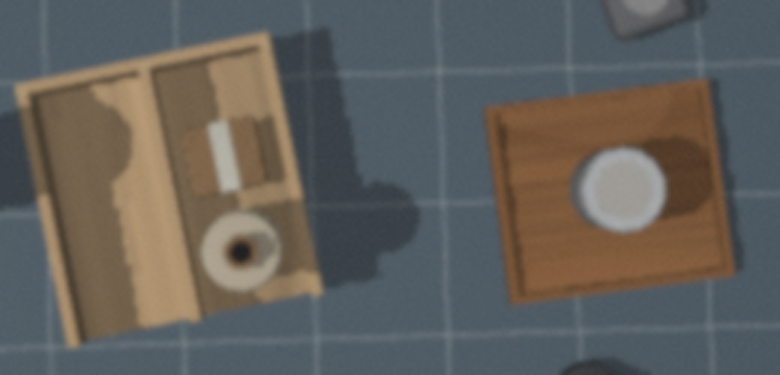

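View pics/s5.png

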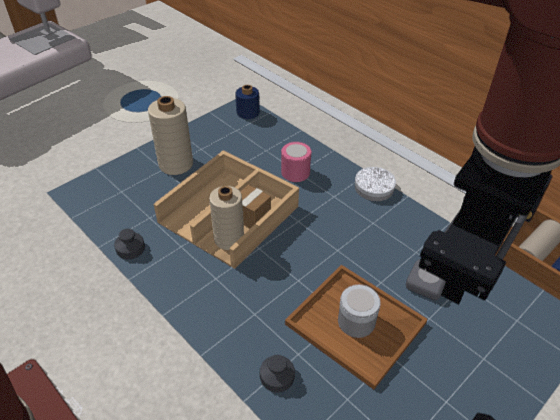

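The spool stands upright in the right bay's front place at end-crop (240,251). The tin stands in the tray at end-crop (624,190), clear of the rim. I run the numeric check and then hand in.

```bash
python3 - <<'E'
from tgt import *
def loc(p,c,deg):
    y=np.radians(deg);return (np.array([[np.cos(y),np.sin(y)],[-np.sin(y),np.cos(y)]])@(p[:2]-np.array(c))).round(1)
a=loc(onz("top",[(170+240/3,175+251/3)],114)[0],(525.9,154.5),10.3)
b=loc(onz("top",[(170+624/3,175+190/3)],64)[0],(514.3,-174.3),5.9)
print("spool in stall",a,"tin in tray",b)
from cell import order
if -80<a[0]<-20 and abs(a[1]+45)<15 and abs(b[0])<40 and abs(b[1])<50: print("handing in",order.hand_in())
E
```

```text
spool in stall [-53.6 -44.6] tin in tray [-0.  -0.9]
the job is handed in; nothing more can be done
handing in None
```

I moved the spool into the right bay's front place and let it go there upright. Then I took the tin out, set it in the tray, and handed the job in at about 15.7 s.

- **Set down, not dropped:** both were lowered until they touched the floor, at about 8 N for the spool and 6 N for the tin. Both were then released.
- **Final positions (top view):** the spool is at about (-54, -45) mm in the stall frame. The tin is at about (0, -1) mm in the tray frame. Both are well inside the limits.
- **Final pictures:** the top and side views show both upright and the gripper clear of everything.
- **Disagreement between views:** the wrist view put the objects about 3 to 4 mm (in y) from the top-view estimates. That is slightly over the stated 2 mm calibration error and did not affect either grasp. No check failed.

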